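Load the cassette deck

ROBOT

A 6-joint arm with a two-finger parallel gripper is mounted at the origin on a cart in front of the work surface, level with it; the furniture and walls round the work are solid. World frame = base frame: x ahead of the robot, y to its left, z up, the work surface at z = 0. Lengths are in m, angles in rad, forces in N, time in s.
With the tool pointing down it reaches from about 0.325 to 0.875 m from the base axis. Payload 4.4 kg.
Tool frame: the origin (TCP) lies midway between the tips of the shut fingers; the grasp point (between the pads) lies 19 mm behind it (ctrl.hold_point_z is the distance from the TCP to the grasp point, in m); z points along the fingers, y is the line along which they close (so a half turn about z gives the same grasp; the last joint's range is limited). The gripper opens to 85 mm and grips with 20 to 120 N. Pads are 22 mm wide; open, the fingers measure 114 mm over their backs; the gripper's body (76 mm by 85 mm) begins 54 mm behind the grasp point. The pads swing forward as they close: fully open they stand 13 mm farther back than shut.
Start: joints at [1.173, 0.207, 1.542, -0, 1.393, -0.15], TCP at [0.141, 0.557, 0.231] pointing down, gripper open.
Joint ranges: [-2.73, 2.73], [-0.86, 2.22], [0.23, 2.46], [-1.11, 4.25], [0.08, 2.63], [-2.82, 2.82]. Speed limits (rad/s): [2.79, 2.79, 3.14, 3.14, 3.14, 3.14].

INTERFACE

Orientations are given as a rotation vector (axis times angle).
In Python, from bench import ctrl gives the robot as it stands.
- The arm moves only by the shell command python3 -m handwheel 'ROWS'. ROWS is JSON, a list of rows, each an object with "delta_pos": the shift along the world's x, y, z in cm, a list of three; "rot": the turn, a rotation vector about the world's x, y, z in degrees, a list of three; "claw": the opening in per cent of the stroke, from 0 (shut) to 100 (fully open). In form: [{"delta_pos": [x, y, z], "rot": [wx, wy, wz], "claw": claw}, ...]. A call has 1 to 12 rows; each row is the pose to reach, as a shift and turn from the pose commanded when the call began; what a row does not reach only later rows make up. A row lasts 1/10 s, in which the tool goes at most 50 mm and 8.59 degrees, less where a joint would pass 70% of its speed; a pose out of reach is approached as far as the arm can. A call with a gripper value outside its range is refused whole. The fingers move at their own pace and stop on an object; the grip force is fixed at half the most. Time passes only in rows, so rows that repeat a pose let the fingers close. It gives the time, the measured TCP pose, the force, the opening and the grip force at its end, in the units of the state.
- ctrl.get_obs(): the state, without advancing time (a new reading comes with each control period).
- ctrl.camera(name): name is "side" or "top"; returns the picture (480x640x3 uint8, blue, green, red); there is no depth.
- ctrl.get_calibration(name): a dict with "intrinsics" (3x3 intrinsics, pixels), "view" (4x4, takes a point from world to camera coordinates). Camera axes: x right, y down, z forward; pixel columns grow to the right and rows downward; lengths in m; the calibration is good to about 2 mm. A picture is of the moment at which its call begins. get_calibration takes no time and is no camera call.
- ctrl.close_job(): hands the job in; it is judged then, once.
Trained networks look in the newest picture that a camera, given by its name, has taken for a name from the list of things; names that differ only in an ending like _2 or _b are one class to them, and where a whole thing is asked for, a point or a joint stands for the part that bears it (a point fixed in the world has none). Each returns a list of dicts, best first, with "p" (0 to 1); they miss things now and then, are a little off and sometimes report something else, mostly with a low value. They report only what shows in the picture. A call takes as long as a camera call.
- ctrl.cut_out(camera, name): "pixels" (480x640 bool, what is visible of it) and "bbox" ([left, top, width, height] in pixels, round what is visible of it).
The state is a dict: "time_s": time; "joint_pos": joint angles; "qvel": joint speeds; "joint_torque": joint torques, N m; "position": TCP position; "tool_rot": TCP orientation; "force": force on the tool from outside, world axes, zero at the start; "moment": the same for the moment, N m; "gripper_width": finger opening in m; "grip_force": force on a finger pad.
Only numpy, scipy, OpenCV 4.12 (cv2) and the standard library are available. Lean on these libraries where they do the work, as an engineer would, in place of code of your own. Each camera call takes 0.05 s, during which the arm holds its last target. There are 200 camera calls.

TASK

Get the deck ready to copy the tape with the orange label: take that cassette out of the wooden stand, tip it into the slot of the open deck door, tape edge down, and let it go right home in the pocket. Then push the door shut until its catch holds, and leave the other cassettes and the things lying about as they are.

Things in the scene. Friction and masses are not known exactly. Their poses are not given: they have to be found in the camera images.
- cassette_orange_center (a point): Centre of the compact cassette with the orange label (grey shell, no case): 100 mm long (its x), 9 mm thick (y), 64 mm high (z). The lowest 16 mm are 12 mm thick over the middle 66 mm (the tape edge). It starts upright, tape edge down, in a slot of the stand, leaning up to a few degrees; about 45 g.
- cassette_orange_tape_edge (a point): Middle of the tape edge (bottom edge, -z) of the orange cassette, 31 mm below its centre.
- cassette_blue_center (a point): Centre of the cassette with the blue label, same sizes and axes; it stays in the stand.
- cassette_green_center (a point): Centre of the cassette with the green label, same sizes and axes; it stays in the stand.
- stand: Wooden stand for three cassettes, 116 (x) by 146 mm (y), fixed; origin at the centre of its underside. Floor 6 mm high; three slots along its x, 50 mm apart along y, each 14 mm wide between ribs 24 mm high. A standing cassette's top edge is 70 mm above the desk. Which cassette is in which slot changes.
- deck: Black desktop cassette deck with aluminium front, 150 (x) by 230 (y) by 125 mm high, fixed; origin at the centre of its underside. Its front looks to its -x, 75 mm from the origin. The door stands in a well of the front centred 42 mm to +y: 120 mm wide, 33 to 112 mm above the desk, 32 mm deep. Keys below it stick out 7 mm, up to 26 mm above the desk.
- deck_door (a joint): Angle of the deck's pocket door, hinged along its foot 36 mm above the desk: 0 is shut, upright in line with the front; 0.45 rad is open, its top leaning out of the deck (the start). A spring holds it open with up to about 8 N at the rib; below about 0.1 rad the over-centre catch pulls it shut and holds it.
- pocket_seat (a point): Where the cassette's centre is when home in the door's pocket; moves with the door. x points into the deck, square to the door; y runs along the hinge; z runs up the door, out of the pocket's mouth. The hinge lies 36 mm below along z and 7 mm outward (-x). Pocket: a slot 14.5 mm wide (x), 106 mm long (y), its floor 32 mm below this point. The cassette may lie either face out.
- pocket_mouth (a point): Middle of the pocket's mouth, 20 mm up the door from pocket_seat, same axes. The walls are parallel up to 10 mm below it and flare out to here. The rear wall is only two clips, 41 mm and more from the middle. A cassette at home stands out 12 mm above this point; one let go between the walls slides down by its weight.
- door_rib (a point): Middle of the raised aluminium push rib, 70 mm long, across the outer face of the door, 41 mm up the door from the hinge; axes as pocket_seat. With the door shut it stands 8 mm in front of the deck.
- case_deck_center (a point): Centre of the beige cassette case, 69 x 108 x 17 mm, lying loose on top of the deck; to be left alone.
- block_center (a point): Centre of the aluminium splicing block, 26 x 115 x 13 mm, lying loose on the desk; to be left alone.
- tub_center (a point): Centre of the white tub with blue lid, 50 mm across and 56 mm high, standing loose left of the stand; to be left alone.
- case_blue_center (a point): Centre of the blue cassette case, 69 x 108 x 17 mm, lying loose right of the deck's front; to be left alone.

How it is judged:
By the outcome, as a careful person would: the job done as asked, in the order asked, and still so for the second after the job is handed in, with the robot touching nothing.
It also fails if it takes over 48 s, if anything falls off the work surface, if the arm or the gripper's body presses on something with over 40 N, if the wrist force passes 120 N, or if a joint passes its speed limit or range.

## Working session

There is one attempt and no reset: what is moved stays moved. The work goes in short steps, Python scripts to look and compute and a shell command to move; the robot and the scene stay as the last step left them, time stands still between calls to the robot, and variables do not carry over. Pictures are saved under pics/ and viewed, at most 14 in all, crops included, and the job is handed in when it is done.

```bash
mkdir -p pics; python3 - <<'E'
from bench import ctrl
import cv2,numpy as np
np.set_printoptions(precision=4,suppress=True)
for c in ["side","top"]:
    im=ctrl.camera(c); cv2.imwrite(f"pics/{c}0.png",im)
    k=ctrl.get_calibration(c); print(c,k["intrinsics"],k["view"])
    for n in ["cassette_orange_center","cassette_blue_center","cassette_green_center","stand","deck","deck_door","case_deck_center","block_center"]:
        r=ctrl.cut_out(c,n)
        print(n,[(round(float(d["p"]),2),d["bbox"]) for d in r[:2]])
o=ctrl.get_obs();print(o["time_s"],o["position"],o["tool_rot"])
E
```

```text
side [[455.6872   0.     315.0685]
 [  0.     455.6872 240.8643]
 [  0.       0.       1.    ]] [[-0.9707 -0.2403 -0.0087  0.5283]
 [-0.1184  0.509  -0.8526  0.1927]
 [ 0.2093 -0.8265 -0.5225  0.8734]
 [ 0.      0.      0.      1.    ]]
cassette_orange_center [(0.86, [315.5, 301.2, 46.7, 39.1]), (0.5, [294.1, 211.9, 35.9, 40.7])]
cassette_blue_center [(0.65, [319.4, 281.3, 48.5, 44.4]), (0.6, [261.7, 183.4, 28.5, 24.8])]
cassette_green_center [(0.63, [300.1, 318.7, 54.2, 35.3])]
stand [(0.92, [314.6, 315.5, 60.1, 54.0]), (0.17, [357.6, 204.6, 46.2, 24.7])]
deck [(0.86, [240.9, 173.5, 93.9, 91.6]), (0.46, [292.3, 210.7, 33.3, 40.8])]
deck_door [(0.93, [295.6, 212.1, 34.4, 40.7])]
case_deck_center []
block_center [(0.89, [349.6, 259.8, 46.0, 24.9])]
top [[433.1035   0.     314.2769]
 [  0.     433.1035 241.8555]
 [  0.       0.       1.    ]] [[-0.016  -0.9999 -0.0044 -0.0622]
 [-0.9882  0.0164 -0.152   0.5781]
 [ 0.1521  0.0019 -0.9884  1.0647]
 [ 0.      0.      0.      1.    ]]
cassette_orange_center [(0.72, [244.3, 261.4, 8.9, 40.0])]
cassette_blue_center [(0.6, [266.4, 262.3, 10.1, 39.7])]
cassette_green_center [(0.79, [224.3, 255.5, 11.0, 41.5])]
stand [(0.9, [217.3, 256.0, 62.8, 48.4]), (0.75, [333.2, 217.8, 46.4, 23.5])]
deck [(0.61, [330.1, 157.3, 106.6, 86.1])]
deck_door [(0.7, [332.8, 218.5, 43.8, 22.2]), (0.6, [417.2, 265.7, 34.0, 46.3])]
case_deck_center [(0.57, [354.3, 162.2, 49.8, 43.0]), (0.34, [415.0, 265.4, 38.4, 48.9])]
block_center [(0.64, [325.7, 271.1, 23.3, 44.5])]
0.9 [0.1411 0.5574 0.2313] [0.3883 3.1175 0.    ]
```

View pics/side0.png

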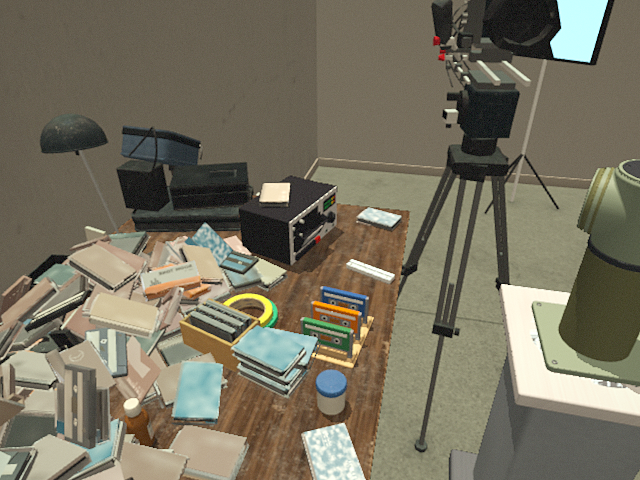

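View pics/top0.png

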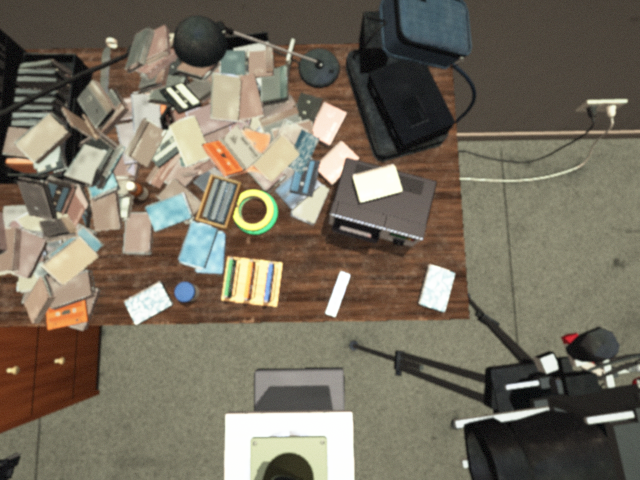

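The top view shows the stand at (252,281) with green, orange and blue from left to right. The deck is at (383,203), its open door at (355,230), with the case on top of it. In the side view the orange cassette is at (338,320) and the door at (312,232).

```bash
python3 - <<'E'
import cv2,numpy as np
t=cv2.imread("pics/top0.png");s=cv2.imread("pics/side0.png")
def cr(im,x,y,w,h,f): return cv2.resize(im[y:y+h,x:x+w],None,fx=f,fy=f,interpolation=cv2.INTER_CUBIC)
a=np.hstack([cr(t,215,252,70,60,5.7142857)[:300,:400],cr(s,296,282,80,60+28,5)[:300,:400] if 0 else cv2.resize(s[282:372,290:390],(400,300),interpolation=cv2.INTER_CUBIC)])
a[:,:400]=cv2.resize(t[250:310,210:290],(400,300),interpolation=cv2.INTER_CUBIC)
b=np.hstack([cv2.resize(t[158:248,325:445],(400,300),interpolation=cv2.INTER_CUBIC),cv2.resize(s[175:265,232:352],(400,300),interpolation=cv2.INTER_CUBIC)])
cv2.imwrite("pics/crop0.png",np.vstack([a,b]))
E
```

```text
(no output)
```

View pics/crop0.png

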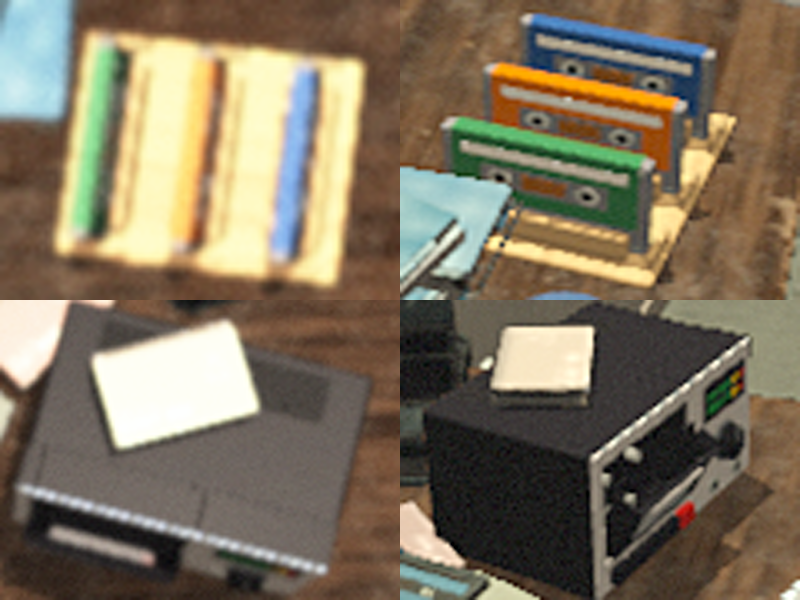

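```bash
cat > h.py <<'E'
import numpy as np
from bench import ctrl
from scipy.optimize import least_squares
from scipy.spatial.transform import Rotation as R
np.set_printoptions(precision=4,suppress=True)
K={c:ctrl.get_calibration(c) for c in("side","top")}
def proj(c,P):
    P=np.atleast_2d(P);k=K[c];q=P@np.array(k["view"])[:3,:3].T+np.array(k["view"])[:3,3]
    q=q@np.array(k["intrinsics"]).T; return q[:,:2]/q[:,2:]
def body(p,L): # x,y,yaw ; local pts
    return R.from_euler('z',p[2]).apply(np.atleast_2d(L))+[p[0],p[1],0]
def fit(obs,p0): # obs: (cam,local,pixel)
    f=lambda p:np.concatenate([(proj(c,body(p,L))[0]-u) for c,L,u in obs])
    r=least_squares(f,p0,loss='soft_l1');return r.x,f(r.x).reshape(-1,2)
def un(u,f,o): return (np.array(u)+.5)/f-.5+np.array(o)
E
python3 - <<'E'
from h import *
T=lambda x,y:un((x,y-300),10/3,(325,158)); S=lambda x,y:un((x-400,y-300),10/3,(232,175))
A=.075;B=.115;H=.125
obs=[("top",(-A,B,H),T(20,487)),("top",(-A,-B,H),T(325,573)),("top",(A,B,H),T(66,303)),("top",(A,-B,H),T(371,380)),
("side",(-A,B,H),S(590,460)),("side",(-A,-B,H),S(750,337)),("side",(A,B,H),S(430,408)),("side",(-A,B,0),S(597,597))]
p,r=fit(obs,[.8,-.1,-.27]);print("deck",p,np.degrees(p[2]));print(r)
for h in(-.075,-.07,-.065):
  d=h+.083;t=.45
  L=[(h-.041*np.sin(t)-d*np.cos(t),.042+s*.035,.036+.041*np.cos(t)-d*np.sin(t)) for s in(1,-1)]
  W=body(p,L)
  print(h,W.mean(0),"top crop",(proj("top",W)-[325,158]+.5)*10/3-.5+[0,300],"side",(proj("side",W)-[232,175]+.5)*10/3-.5+[400,300])
  M=body(p,(h+.007*np.cos(t)-.056*np.sin(t),.042,.036+.056*np.cos(t)+.007*np.sin(t)));print("mouth",M)
T=lambda x,y:un((x,y),5,(210,250)); S=lambda x,y:un((x-400,y),np.array([4,10/3]),(290,282))
for n,o in dict(orange=[(212,50),(181,250),(490,69),(683,102)],blue=[(308,60),(280,262),(527,17),(711,50)],green=[(107,38),(76,238),(449,121),(650,158)]).items():
  obs=[("top",(.05,0,.07),T(*o[0])),("top",(-.05,0,.07),T(*o[1])),("side",(.05,0,.07),S(*o[2])),("side",(-.05,0,.07),S(*o[3]))]
  p,r=fit(obs,[.55,.1,-.13]);print(n,p,np.degrees(p[2]),r.ravel())
E
```

```text
deck [ 0.6692 -0.2386 -0.2881] -16.509713406655457
[[-2.0995  0.8652]
 [ 0.0225  0.5158]
 [ 0.3055 -1.8112]
 [ 0.6415 -0.5614]
 [ 0.4552 -0.8021]
 [ 0.4364 -1.0099]
 [-3.8883 -0.1997]
 [ 0.3575  3.6365]]
-0.075 [ 0.5852 -0.1699  0.0694] top crop [[ 50.8492 550.3198]
 [140.9601 574.9619]] side [[653.6247 511.7384]
 [702.5535 469.2283]]
mouth [[ 0.5919 -0.1719  0.0895]]
-0.07 [ 0.5857 -0.17    0.0673] top crop [[ 50.8649 550.1917]
 [140.7914 574.7829]] side [[653.076  514.1865]
 [701.971  471.6159]]
mouth [[ 0.5967 -0.1733  0.0895]]
-0.065 [ 0.5862 -0.1702  0.0651] top crop [[ 50.8805 550.064 ]
 [140.6234 574.6047]] side [[652.5286 516.6284]
 [701.3899 473.9978]]
mouth [[ 0.6015 -0.1747  0.0895]]
orange [ 0.4811  0.0919 -0.1431] -8.20034515634017 [-0.3987  0.1574 -0.2608  0.4214 -1.0857 -2.6399  0.4528 -0.047 ]
blue [ 0.475   0.0435 -0.1375] -7.879586079859297 [-0.2298  0.2814 -0.197   0.2428 -1.4711 -1.3423  0.5548  0.0116]
green [ 0.4879  0.143  -0.1249] -7.155063724652517 [-0.2687  0.1323  0.3158  0.4066 -1.5031 -1.3465  0.4888  0.7098]
```

```bash
python3 -m handwheel '[{"delta_pos":[34,-46.5,0],"rot":[0,0,6.3],"claw":40},{"delta_pos":[34,-46.5,0],"rot":[0,0,6.3],"claw":40},{"delta_pos":[34,-46.5,0],"rot":[0,0,6.3],"claw":40},{"delta_pos":[34,-46.5,0],"rot":[0,0,6.3],"claw":40},{"delta_pos":[34,-46.5,0],"rot":[0,0,6.3],"claw":40},{"delta_pos":[34,-46.5,0],"rot":[0,0,6.3],"claw":40},{"delta_pos":[34,-46.5,0],"rot":[0,0,6.3],"claw":40},{"delta_pos":[34,-46.5,0],"rot":[0,0,6.3],"claw":40},{"delta_pos":[34,-46.5,0],"rot":[0,0,6.3],"claw":40},{"delta_pos":[34,-46.5,0],"rot":[0,0,6.3],"claw":40},{"delta_pos":[34,-46.5,0],"rot":[0,0,6.3],"claw":40},{"delta_pos":[34,-46.5,0],"rot":[0,0,6.3],"claw":40}]'
python3 -m handwheel '[{"delta_pos":[0,0,-5],"rot":[0,0,0],"claw":40},{"delta_pos":[0,0,-10],"rot":[0,0,0],"claw":40},{"delta_pos":[0,0,-12.5],"rot":[0,0,0],"claw":40},{"delta_pos":[0,0,-12.5],"rot":[0,0,0],"claw":40}]'
python3 - <<'E'
from h import *
import cv2
o=ctrl.get_obs();print(o["time_s"],o["position"],o["tool_rot"],o["gripper_width"])
s=ctrl.camera("side");t=ctrl.camera("top");cv2.imwrite("pics/s1.png",s);cv2.imwrite("pics/t1.png",t)
print(proj("side",o["position"]),proj("top",o["position"]))
cv2.imwrite("pics/c1.png",np.hstack([cv2.resize(s[250:370,270:390],(480,480),interpolation=2),cv2.resize(t[220:320,220:286],(320,480),interpolation=2)]))
E
```

```text
time_s: 2.1
position: [0.4831, 0.0891, 0.2317]
tool_rot: [0.222, 3.132, -0.001]
force: [-0.2, 0.2, 0.5]
gripper_width: 0.034
grip_force: 0.0
time_s: 2.5
position: [0.4769, 0.0921, 0.1019]
tool_rot: [-0.216, -3.124, 0.001]
force: [-1.2, -0.8, -0.7]
gripper_width: 0.0343
grip_force: 0.0
2.5 [0.4769 0.0921 0.1019] [-0.2164 -3.1238  0.0014] 0.03426378672453599
[[337.9576 292.8393]] [[246.4275 280.6654]]
```

View pics/c1.png

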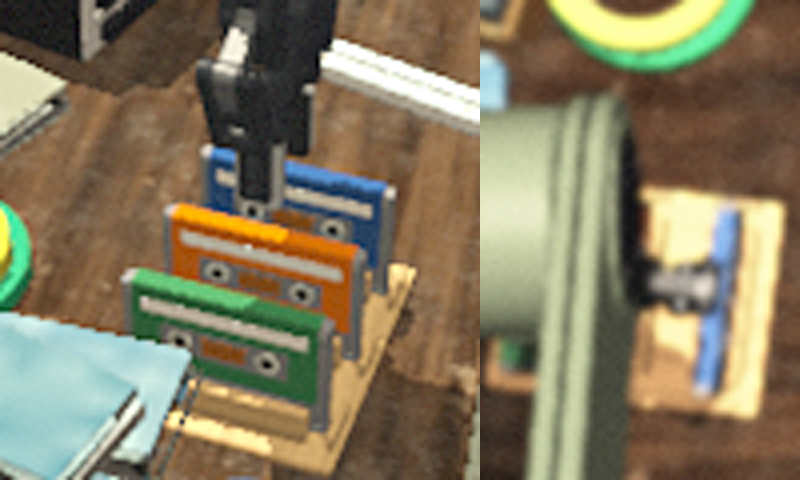

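The finger tips straddle the orange cassette's plane (tip at about (334,300) in the side view, cassette top at (338,305)). Going down to grip.

```bash
python3 -m handwheel '[{"delta_pos":[0,0,-3],"rot":[0,0,0],"claw":40},{"delta_pos":[0,0,-6.1],"rot":[0,0,0],"claw":40},{"delta_pos":[0,0,-6.1],"rot":[0,0,0],"claw":40},{"delta_pos":[0,0,-6.1],"rot":[0,0,0],"claw":0},{"delta_pos":[0,0,-6.1],"rot":[0,0,0],"claw":0},{"delta_pos":[0,0,-6.1],"rot":[0,0,0],"claw":0},{"delta_pos":[0,0,-6.1],"rot":[0,0,0],"claw":0},{"delta_pos":[0,0,-6.1],"rot":[0,0,0],"claw":0},{"delta_pos":[0,0,-6.1],"rot":[0,0,0],"claw":0}]'
```

```text
time_s: 3.5
position: [0.4838, 0.0925, 0.0481]
tool_rot: [0.216, 3.128, 0.001]
force: [-0.2, 0.5, 6.9]
gripper_width: 0.0078
grip_force: 60.3
```

```bash
python3 -m handwheel '[{"delta_pos":[0,0,1.5],"rot":[0,0,0],"claw":0},{"delta_pos":[0,0,4],"rot":[0,0,0],"claw":0},{"delta_pos":[0,0,8],"rot":[0,0,0],"claw":0},{"delta_pos":[0,0,12.5],"rot":[0,0,0],"claw":0},{"delta_pos":[0,0,12.5],"rot":[0,0,0],"claw":0}]'
cat >> h.py <<'E'
def frame(p,t=.45): # pocket axes (cols x,y,z), world
    return R.from_euler('z',p[2])*R.from_euler('y',-t)
def seat(p,h=-.07,t=.45):
    return body(p,(h,.042,.036))[0]+frame(p,t).apply([.007,0,.036])
def toolR(p,t=.45): # tool z=-zp, tool y = xp (cassette thickness), x = z? right-handed
    F=frame(p,t).as_matrix(); z=-F[:,2]; y=-F[:,0]; return R.from_matrix(np.c_[np.cross(y,z),y,z])
E
python3 - <<'E'
from h import *
o=ctrl.get_obs();print(o["joint_pos"],o["position"])
p=[.6692,-.2386,np.radians(-16.2)]
Rc=R.from_rotvec(o["tool_rot"]);
print((toolR(p)*Rc.inv()).as_rotvec(degrees=True))
F=frame(p);S=seat(p);print("seat",S, F.as_matrix())
tgt=S+F.apply([0,0,.080+.010]);print(tgt,(tgt-o["position"])*100)
E
```

```text
time_s: 4.0
position: [0.4867, 0.0926, 0.1784]
tool_rot: [0.215, 3.118, 0.002]
force: [-0.5, -0.8, 0.4]
gripper_width: 0.0075
grip_force: 59.4
[ 0.0132  0.0783  1.8022  0.0001  1.2446 -1.42  ] [0.4867 0.0926 0.1784]
[-24.214  -14.5125  79.9765]
seat [ 0.6047 -0.1761  0.0715] [[ 0.8647  0.279  -0.4177]
 [-0.2512  0.9603  0.1214]
 [ 0.435   0.      0.9004]]
[ 0.5671 -0.1652  0.1525] [  8.0373 -25.7849  -2.5935]
```

```bash
python3 - <<'E'
from h import *
o=ctrl.get_obs()
p=[.6692,-.2386,np.radians(-16.2)]
Rc=R.from_rotvec(o["tool_rot"]);Rt=toolR(p)*R.from_euler('z',180,degrees=True)
v=(Rt*Rc.inv()).as_rotvec(degrees=True);print(v,np.linalg.norm(v))
E
```

```text
[ 16.6479 -23.7757 -96.2798] 100.5596275134472
```

```bash
python3 -m handwheel '[{"delta_pos":[-1,-4,0],"rot":[16.6,-23.8,-96.3],"claw":0},{"delta_pos":[-3,-8,0],"rot":[16.6,-23.8,-96.3],"claw":0},{"delta_pos":[-3,-12,0],"rot":[16.6,-23.8,-96.3],"claw":0},{"delta_pos":[-3,-16,0],"rot":[16.6,-23.8,-96.3],"claw":0},{"delta_pos":[-3,-18,0],"rot":[16.6,-23.8,-96.3],"claw":0},{"delta_pos":[-3,-18,0],"rot":[16.6,-23.8,-96.3],"claw":0},{"delta_pos":[-3,-20,0],"rot":[16.6,-23.8,-96.3],"claw":0},{"delta_pos":[-3,-22,0],"rot":[16.6,-23.8,-96.3],"claw":0},{"delta_pos":[-3,-24,0],"rot":[16.6,-23.8,-96.3],"claw":0},{"delta_pos":[-2,-25.8,0],"rot":[16.6,-23.8,-96.3],"claw":0},{"delta_pos":[0,-25.8,0],"rot":[16.6,-23.8,-96.3],"claw":0},{"delta_pos":[2,-25.8,0],"rot":[16.6,-23.8,-96.3],"claw":0}]'
python3 - <<'E'
from h import *
import cv2
p=[.6692,-.2386,np.radians(-16.2)]
ctrl.camera("side");s=ctrl.camera("side");t=ctrl.camera("top")
o=ctrl.get_obs();print(o["time_s"],o["position"],o["tool_rot"],o["joint_pos"])
Rc=R.from_rotvec(o["tool_rot"]);Rt=toolR(p)*R.from_euler('z',180,degrees=True)
print((Rt*Rc.inv()).as_rotvec(degrees=True))
tgt=seat(p)+frame(p).apply([0,0,.09]);print((tgt-o["position"])*100)
cv2.imwrite("pics/s2.png",s);cv2.imwrite("pics/t2.png",t)
cv2.imwrite("pics/c2.png",np.hstack([cv2.resize(s[160:280,250:370],(480,480),interpolation=2),cv2.resize(t[200:290,325:385],(320,480),interpolation=2)]))
E
```

```text
time_s: 5.2
position: [0.5009, -0.1662, 0.1703]
tool_rot: [2.214, 1.656, 0.395]
force: [0.2, -0.1, -0.3]
gripper_width: 0.0074
grip_force: 59.5
5.35 [ 0.501  -0.1649  0.1701] [2.2071 1.6689 0.3943] [-0.5655 -0.0926  2.062   0.1997  0.7556 -0.4062]
[-0.7902  0.0149 -0.5637]
[ 6.6114 -0.0265 -1.7647]
```

View pics/c2.png

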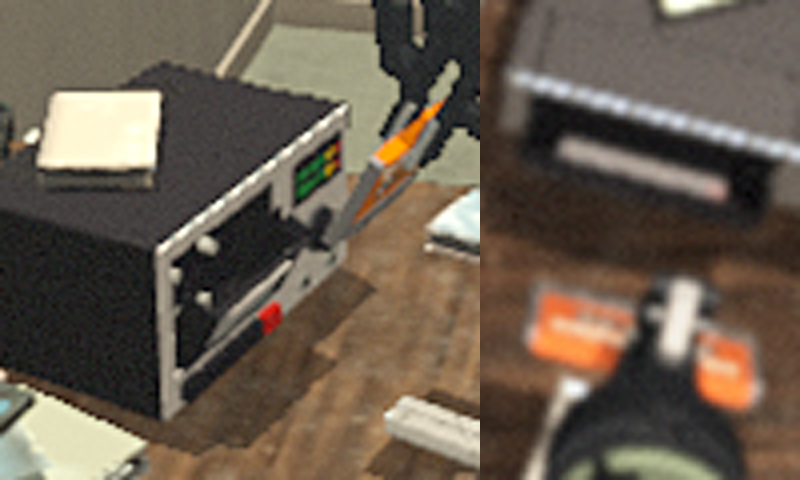

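The cassette is held with the right tilt: in the top view it lies at about (359,264), in the side view at about (347,200), and the door with its rib at (355,232) in the top view is unobstructed. Next I overlay the models to refine the fit.

```bash
cat >> h.py <<'E'
import cv2
def draw(img,cam,segs,o,f,col):
    for a,b in segs:
        q=((proj(cam,np.array([a,b]))-o+.5)*f-.5)
        cv2.line(img,*[tuple(int(round(v*8)) for v in w) for w in q],col,1,cv2.LINE_AA,3)
def box(lo,hi):
    c=np.array([[x,y,z] for x in(lo[0],hi[0]) for y in(lo[1],hi[1]) for z in(lo[2],hi[2])])
    return [(c[i],c[j]) for i in range(8) for j in range(i) if bin(i^j).count("1")==1]
def deckmodel(p,h=-.07,t=.45):
    segs=[(body(p,a)[0],body(p,b)[0]) for a,b in box((-.075,-.115,0),(.075,.115,.125))+box((-.075,-.018,.033),(-.075,.102,.112))]
    F=frame(p,t);S=seat(p,h,t)
    door=[(S+F.apply(a),S+F.apply(b)) for a,b in box((-.00725,-.053,.02),(.00725,.053,.02))]
    d=h+.083; 
    rib=[(S+F.apply([-.007-d,-.035,.005]),S+F.apply([-.007-d,.035,.005]))]
    return segs,door+rib
def cass(o,dx,dz): # wires; tool frame: thickness y, length x, height -z
    Rc=R.from_rotvec(o["tool_rot"]);P=np.array(o["position"])
    return [(P+Rc.apply(a),P+Rc.apply(b)) for a,b in box((dx-.05,-.0045,dz-.032),(dx+.05,.0045,dz+.032))]
E
python3 - <<'E'
from h import *
o=ctrl.get_obs();s=cv2.imread("pics/s2.png");t=cv2.imread("pics/t2.png")
p=[.6692,-.2386,np.radians(-16.2)]
D,d=deckmodel(p);C=cass(o,0,.01)
out=[]
for im,cam,o0,f,w,h in((s,"side",(284,174),6,66,80),(t,"top",(326,204),6,66,80)):
    c=cv2.resize(im[o0[1]:o0[1]+h,o0[0]:o0[0]+w],None,fx=f,fy=f,interpolation=cv2.INTER_CUBIC)
    draw(c,cam,D,np.array(o0),f,(255,255,0));draw(c,cam,d,np.array(o0),f,(0,255,0));draw(c,cam,C,np.array(o0),f,(255,0,255));out.append(c)
cv2.imwrite("pics/o2.png",np.hstack(out))
E
```

```text
(no output)
```

View pics/o2.png

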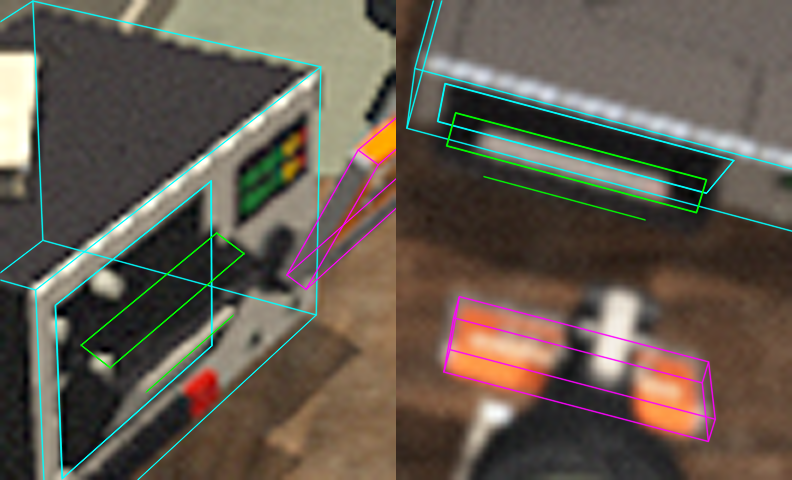

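```bash
python3 - <<'E'
from h import *
p=[.6692,-.2386,np.radians(-16.2)]
F=frame(p);S=seat(p)
def tri(a,b):
    u=un(a,6,(284,174));v=un((b[0]-396,b[1]),6,(326,204))
    r=least_squares(lambda X:np.r_[proj("side",X)[0]-u,proj("top",X)[0]-v],[.6,-.17,.08]);return r.x,r.fun
for a,b in(((130,402),(482,140)),((233,312),(665,193)),((180,357),(573,167))):
    X,r=tri(a,b);L=R.from_euler('z',p[2]).inv().apply(X-[p[0],p[1],0])
    print(X,r,"deck",L,"pocket",F.inv().apply(X-S))
for n in["deck_door","door_rib","pocket_seat","pocket_mouth"]:
  pass
im=cv2.imread("pics/t0.png") if 0 else cv2.imread("pics/top0.png");s0=cv2.imread("pics/side0.png")
c=np.hstack([cv2.resize(s0[190:260,284:340],(448,560),interpolation=2),cv2.resize(im[204:254,326:370],(352,400),interpolation=2) if 0 else cv2.copyMakeBorder(cv2.resize(im[204:249,326:382],(352,283),interpolation=2),0,277,0,0,0)])
c[290:573-13,448:]=cv2.resize(cv2.convertScaleAbs(im[204:249,326:382],alpha=3),(352,283),interpolation=2)[:270]
c[:,:448]=cv2.convertScaleAbs(c[:,:448],alpha=1.8)
cv2.imwrite("pics/c3.png",c)
E
```

```text
[ 0.6065 -0.1381  0.0611] [-1.8718 -0.3259  0.3779  1.9892] deck [-0.0883  0.079   0.0611] pocket [-0.0125  0.037  -0.0055]
[ 0.5825 -0.214   0.0631] [-1.8643 -0.2949  0.3205  1.8737] deck [-0.0901 -0.0006  0.0631] pocket [-0.0133 -0.0426 -0.0029]
[ 0.595  -0.1759  0.0614] [-1.6209 -0.2694  0.3025  1.6752] deck [-0.0887  0.0395  0.0614] pocket [-0.0128 -0.0025 -0.005 ]
```

View pics/c3.png

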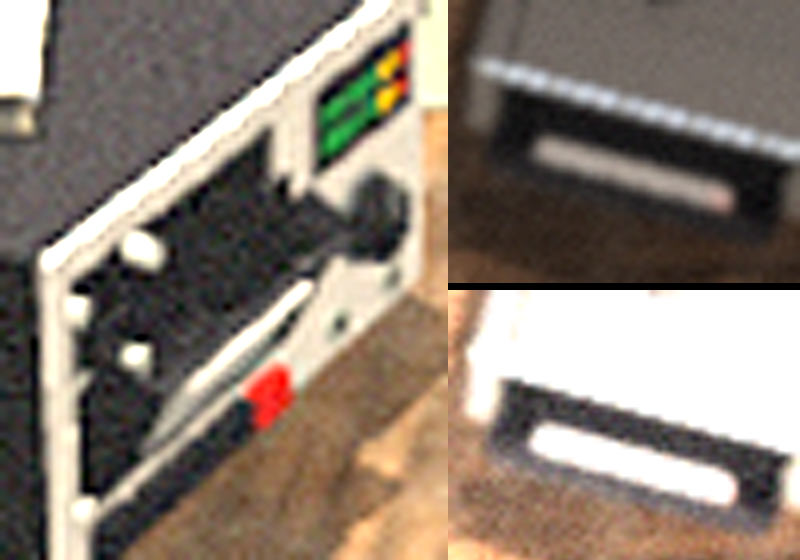

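```bash
python3 - <<'E'
from h import *
p=[.6692,-.2386,np.radians(-16.2)]
ct=lambda q:(q-[326,204]+.5)*6.286-.5+[448,0]
cs=lambda q:(q-[284,190]+.5)*8-.5
F=frame(p);S=seat(p)
def show(n,W): W=np.atleast_2d(W);print(n,"top",ct(proj("top",W)).round().tolist(),"side",cs(proj("side",W)).round().tolist())
A=-.075
show("topfront",body(p,[(A,.115,.125),(A,-.115,.125)]))
show("welltop",body(p,[(A,.102,.112),(A,-.018,.112)]))
show("wellbot",body(p,[(A,.102,.033),(A,-.018,.033)]))
show("keys",body(p,[(A-.007,.102,.026),(A-.007,-.018,.026)]))
show("deckbot",body(p,[(A,.115,.0),(A,-.115,.0)]))
for x in(-.0045,-.010,-.015,-.02): show(f"rib{x}",S+F.apply([[x,.035,.005],[x,-.035,.005]]))
for t in(.3,.2,.1,0):
  show(f"rib t{t}",seat(p,-.07,t)+frame(p,t).apply([[-.02,.035,.005],[-.02,-.035,.005]]))
show("mouthfront",S+F.apply([[-.00725,.053,.02],[-.00725,-.053,.02]]))
show("floor",S+F.apply([[0,.053,-.032],[0,-.053,-.032]]))
E
```

```text
topfront top [[467.0, 71.0], [1057.0, 228.0]] side [[47.0, 258.0], [427.0, -39.0]]
welltop top [[499.0, 87.0], [802.0, 168.0]] side [[73.0, 279.0], [281.0, 113.0]]
wellbot top [[491.0, 127.0], [773.0, 202.0]] side [[82.0, 510.0], [282.0, 332.0]]
keys top [[486.0, 146.0], [766.0, 221.0]] side [[103.0, 536.0], [301.0, 357.0]]
deckbot top [[459.0, 134.0], [985.0, 274.0]] side [[63.0, 623.0], [421.0, 291.0]]
rib-0.0045 top [[549.0, 148.0], [720.0, 194.0]] side [[153.0, 363.0], [271.0, 262.0]]
rib-0.01 top [[545.0, 161.0], [716.0, 207.0]] side [[168.0, 374.0], [285.0, 273.0]]
rib-0.015 top [[542.0, 173.0], [712.0, 218.0]] side [[181.0, 384.0], [298.0, 282.0]]
rib-0.02 top [[539.0, 184.0], [709.0, 230.0]] side [[194.0, 394.0], [310.0, 292.0]]
rib t0.3 top [[543.0, 171.0], [713.0, 216.0]] side [[179.0, 378.0], [296.0, 277.0]]
rib t0.2 top [[546.0, 161.0], [716.0, 207.0]] side [[169.0, 368.0], [286.0, 267.0]]
rib t0.1 top [[548.0, 151.0], [719.0, 197.0]] side [[157.0, 360.0], [275.0, 259.0]]
rib t0 top [[551.0, 141.0], [722.0, 186.0]] side [[146.0, 352.0], [264.0, 252.0]]
mouthfront top [[501.0, 152.0], [762.0, 222.0]] side [[147.0, 362.0], [325.0, 210.0]]
floor top [[515.0, 105.0], [765.0, 171.0]] side [[67.0, 463.0], [245.0, 309.0]]
```

```bash
cat >> h.py <<'E'
PD=[.6697,-.2406,np.radians(-16.2)]
def status(up):
    o=ctrl.get_obs();F=frame(PD);Rt=toolR(PD)*R.from_euler('z',180,degrees=True)
    print(o["time_s"],"rot err",(Rt*R.from_rotvec(o["tool_rot"]).inv()).as_rotvec(degrees=True).round(2))
    e=F.inv().apply(np.array(o["position"])-seat(PD));print("tcp in pocket mm",(e*1000).round(1),"force pocket",F.inv().apply(o["force"]).round(1))
    print("to go cm",((seat(PD)+F.apply([0,0,up])-o["position"])*100).round(2)); print("zp",F.apply([0,0,1]).round(3),"xp",F.apply([1,0,0]).round(3))
E
python3 -c "
from h import *
status(.085)"
```

```text
5.35 rot err [-0.79  0.01 -0.56]
tcp in pocket mm [-50.5 -16.4 134. ] force pocket [-1.   0.2 -0.1]
to go cm [ 6.87 -0.29 -2.21]
zp [-0.418  0.121  0.9  ] xp [ 0.865 -0.251  0.435]
```

```bash
python3 -m handwheel '[{"delta_pos":[2.5,-0.1,-0.3],"rot":[-0.8,0,-0.6],"claw":0},{"delta_pos":[5,-0.2,-1],"rot":[-0.8,0,-0.6],"claw":0},{"delta_pos":[6.9,-0.3,-2.2],"rot":[-0.8,0,-0.6],"claw":0},{"delta_pos":[6.9,-0.3,-2.2],"rot":[-0.8,0,-0.6],"claw":0},{"delta_pos":[6.9,-0.3,-2.2],"rot":[-0.8,0,-0.6],"claw":0}]'
python3 - <<'E'
from h import *
s=ctrl.camera("side");t=ctrl.camera("top");status(.085)
o=ctrl.get_obs()
D,d=deckmodel(PD);C=cass(o,0,.01);out=[]
for im,cam,o0,f,w,h in((s,"side",(284,174),6,66,80),(t,"top",(326,204),6,66,80)):
    c=cv2.resize(im[o0[1]:o0[1]+h,o0[0]:o0[0]+w],None,fx=f,fy=f,interpolation=cv2.INTER_CUBIC);c=cv2.convertScaleAbs(c,alpha=1.4)
    draw(c,cam,d,np.array(o0),f,(0,255,0));draw(c,cam,C,np.array(o0),f,(255,0,255));out.append(c)
cv2.imwrite("pics/o3.png",np.hstack(out))
E
```

```text
time_s: 5.85
position: [0.5689, -0.1683, 0.1476]
tool_rot: [2.208, 1.653, 0.378]
force: [-0.1, -0.1, -0.5]
gripper_width: 0.0076
grip_force: 59.4
5.95 rot err [-0.01  0.04  0.22]
tcp in pocket mm [-0.2 -0.9 85.5] force pocket [-0.4 -0.5 -1.9]
to go cm [ 0.07  0.08 -0.04]
zp [-0.418  0.121  0.9  ] xp [ 0.865 -0.251  0.435]
```

View pics/o3.png

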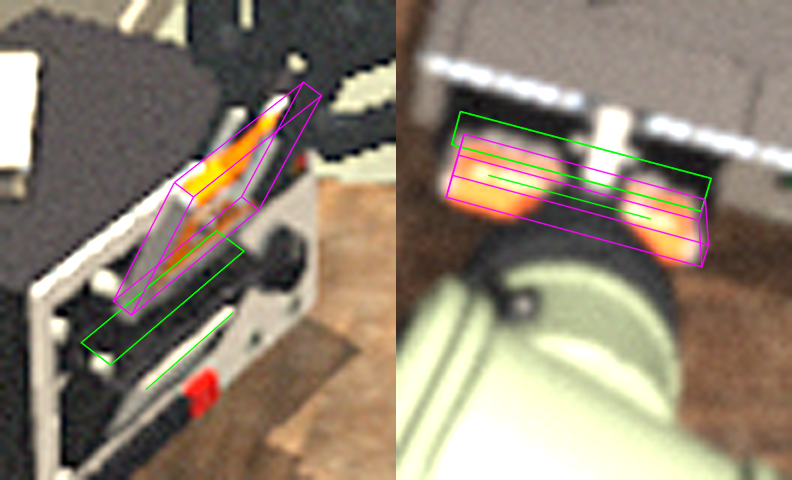

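The side view shows the cassette (about (325,205)) poised above the door's mouth (about (311,223)). In the top view the model overlay agrees to about a pixel. Sliding it in along the door while watching the force.

```bash
python3 -m handwheel '[{"delta_pos":[0.4,-0.1,-0.9],"rot":[0,0,0],"claw":0},{"delta_pos":[0.85,-0.25,-1.8],"rot":[0,0,0],"claw":0},{"delta_pos":[1.25,-0.35,-2.7],"rot":[0,0,0],"claw":0},{"delta_pos":[1.25,-0.35,-2.7],"rot":[0,0,0],"claw":0}]'; python3 -c "
from h import *
status(.055)"
python3 -m handwheel '[{"delta_pos":[0.2,-0.06,-0.45],"rot":[0,0,0],"claw":0},{"delta_pos":[0.4,-0.12,-0.9],"rot":[0,0,0],"claw":0},{"delta_pos":[0.4,-0.12,-0.9],"rot":[0,0,0],"claw":0}]'; python3 -c "
from h import *
status(.055)"
```

```text
time_s: 6.35
position: [0.5817, -0.1717, 0.1192]
tool_rot: [2.21, 1.652, 0.378]
force: [-0.1, 0.5, -1.1]
gripper_width: 0.0076
grip_force: 59.4
6.35 rot err [-0.09 -0.09  0.23]
tcp in pocket mm [-1.2 -0.4 53.6] force pocket [-0.7  0.5 -0.9]
to go cm [0.05 0.03 0.18]
zp [-0.418  0.121  0.9  ] xp [ 0.865 -0.251  0.435]
time_s: 6.65
position: [0.5859, -0.1729, 0.1109]
tool_rot: [2.209, 1.651, 0.378]
force: [-1.1, 0.1, -2.3]
gripper_width: 0.0079
grip_force: 59.2
6.65 rot err [-0.07 -0.04  0.23]
tcp in pocket mm [-0.8 -0.4 44.2] force pocket [-2.  -0.2 -1.6]
to go cm [-0.37  0.14  1.01]
zp [-0.418  0.121  0.9  ] xp [ 0.865 -0.251  0.435]
```

```bash
python3 -m handwheel '[{"delta_pos":[0.2,-0.06,-0.45],"rot":[0,0,0],"claw":0},{"delta_pos":[0.4,-0.12,-0.9],"rot":[0,0,0],"claw":0},{"delta_pos":[0.6,-0.18,-1.3],"rot":[0,0,0],"claw":0},{"delta_pos":[0.6,-0.18,-1.3],"rot":[0,0,0],"claw":0}]'; python3 - <<'E'
from h import *
s=ctrl.camera("side");status(.03)
print([(d["p"],d["bbox"]) for d in ctrl.cut_out("side","cassette_orange_center")])
cv2.imwrite("pics/s4.png",cv2.resize(s[160:270,270:380],(600,600),interpolation=2))
E
```

```text
time_s: 7.05
position: [0.592, -0.1747, 0.0979]
tool_rot: [2.209, 1.651, 0.378]
force: [-1.3, 0.7, -3.1]
gripper_width: 0.0078
grip_force: 59.0
7.1 rot err [-0.07 -0.03  0.23]
tcp in pocket mm [-0.8 -0.4 29.9] force pocket [-4.4 -0.9 -3.1]
to go cm [0.08 0.02 0.04]
zp [-0.418  0.121  0.9  ] xp [ 0.865 -0.251  0.435]
[(0.7, [305.2, 212.6, 9.8, 24.5]), (0.32, [345.8, 259.3, 48.7, 25.5])]
```

View pics/s4.png

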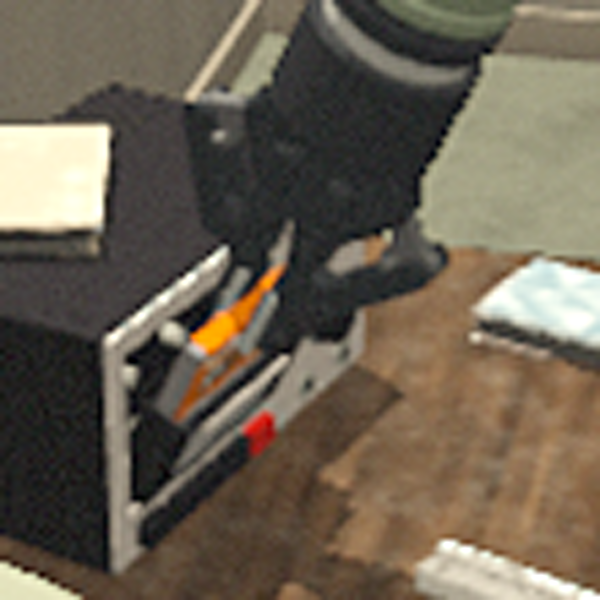

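The cassette sits between the walls (about (310,225) in the side view), behind the door plate. Releasing it and backing off along the door axis.

```bash
python3 -m handwheel '[{"delta_pos":[0,0,0],"rot":[0,0,0],"claw":30},{"delta_pos":[0,0,0],"rot":[0,0,0],"claw":30},{"delta_pos":[0,0,0],"rot":[0,0,0],"claw":30},{"delta_pos":[0,0,0],"rot":[0,0,0],"claw":30},{"delta_pos":[-0.8,0.25,1.8],"rot":[0,0,0],"claw":30},{"delta_pos":[-2.1,0.6,4.5],"rot":[0,0,0],"claw":30},{"delta_pos":[-3.3,1,7.2],"rot":[0,0,0],"claw":30},{"delta_pos":[-3.3,1,7.2],"rot":[0,0,0],"claw":0},{"delta_pos":[-3.3,1,7.2],"rot":[0,0,0],"claw":0},{"delta_pos":[-3.3,1,7.2],"rot":[0,0,0],"claw":0}]'; python3 - <<'E'
from h import *
s=ctrl.camera("side");t=ctrl.camera("top");status(.1)
S=seat(PD);F=frame(PD)
segs=[(S+F.apply(a),S+F.apply(b)) for a,b in box((-.0045,-.05,-.032),(.0045,.05,.032))]
D,d=deckmodel(PD)
out=[]
for im,cam,o0,f,w,h in((s,"side",(284,184),6,66,80),(t,"top",(326,204),6,66,80)):
    c=cv2.resize(im[o0[1]:o0[1]+h,o0[0]:o0[0]+w],None,fx=f,fy=f,interpolation=cv2.INTER_CUBIC);c=cv2.convertScaleAbs(c,alpha=1.4)
    draw(c,cam,segs,np.array(o0),f,(255,0,255));draw(c,cam,d[-1:],np.array(o0),f,(0,255,0));out.append(c)
cv2.imwrite("pics/o5.png",np.hstack(out))
E
```

```text
time_s: 8.15
position: [0.56, -0.1653, 0.1713]
tool_rot: [2.206, 1.649, 0.38]
force: [0.2, -0.5, 0.3]
gripper_width: -0.0002
grip_force: 0.0
8.25 rot err [-0.05  0.01  0.24]
tcp in pocket mm [ -0.1  -0.1 109.6] force pocket [ 0.4  0.  -1. ]
to go cm [ 0.41 -0.1  -0.86]
zp [-0.418  0.121  0.9  ] xp [ 0.865 -0.251  0.435]
```

View pics/o5.png

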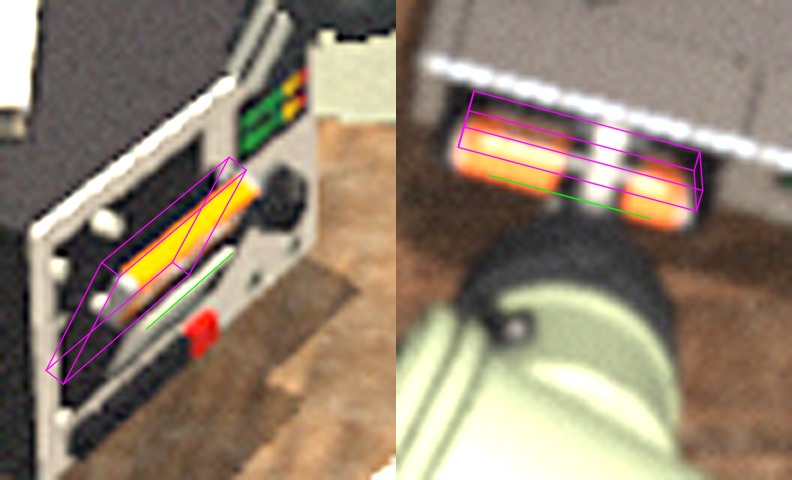

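The side view shows the cassette down in the pocket: its orange top edge runs from (303,231) to (326,215), leaning on the outer wall. I'll press lightly on its top with the closed fingers to make sure it is home.

```bash
python3 -m handwheel '[{"delta_pos":[1.2,-0.35,-3],"rot":[0,0,0],"claw":0},{"delta_pos":[2.4,-0.7,-5.8],"rot":[0,0,0],"claw":0},{"delta_pos":[2.8,-0.8,-6.7],"rot":[0,0,0],"claw":0},{"delta_pos":[2.8,-0.8,-6.7],"rot":[0,0,0],"claw":0}]'; python3 -c "
from h import *
status(.032)"
python3 -m handwheel '[{"delta_pos":[0.08,-0.02,-0.18],"rot":[0,0,0],"claw":0},{"delta_pos":[0.17,-0.05,-0.36],"rot":[0,0,0],"claw":0},{"delta_pos":[0.17,-0.05,-0.36],"rot":[0,0,0],"claw":0}]'; python3 -c "
from h import *
status(.032)"
```

```text
time_s: 8.65
position: [0.5869, -0.1726, 0.102]
tool_rot: [2.21, 1.652, 0.378]
force: [-0.4, 0.7, 0.6]
gripper_width: -0.0002
grip_force: 0.0
8.65 rot err [-0.12 -0.12  0.23]
tcp in pocket mm [-4.   0.2 35.8] force pocket [-0.3  0.5  0.8]
to go cm [ 0.5  -0.16 -0.17]
zp [-0.418  0.121  0.9  ] xp [ 0.865 -0.251  0.435]
time_s: 8.95
position: [0.5898, -0.1738, 0.1018]
tool_rot: [2.206, 1.649, 0.381]
force: [-0.0, 0.1, 0.7]
gripper_width: -0.0002
grip_force: 0.1
8.95 rot err [0.03 0.18 0.24]
tcp in pocket mm [-1.2 -0.2 34.3] force pocket [0.3 0.  0.7]
to go cm [ 0.2  -0.04 -0.15]
zp [-0.418  0.121  0.9  ] xp [ 0.865 -0.251  0.435]
```

```bash
python3 -m handwheel '[{"delta_pos":[0.0,0.0,-0.25],"rot":[0,0,0],"claw":0},{"delta_pos":[0,0,-0.45],"rot":[0,0,0],"claw":0},{"delta_pos":[0,0,-0.45],"rot":[0,0,0],"claw":0}]'; python3 -c "
from h import *
status(.032)"
python3 -m handwheel '[{"delta_pos":[0.0,0.0,-0.25],"rot":[0,0,0],"claw":0},{"delta_pos":[0,0,-0.45],"rot":[0,0,0],"claw":0},{"delta_pos":[0,0,-0.45],"rot":[0,0,0],"claw":0}]'; python3 -c "
from h import *
status(.032)"
```

```text
time_s: 9.25
position: [0.5933, -0.1749, 0.1027]
tool_rot: [2.198, 1.644, 0.387]
force: [-10.0, 5.1, 22.4]
gripper_width: 0.0
grip_force: 12.4
9.25 rot err [0.23 0.69 0.22]
tcp in pocket mm [ 2.5 -0.2 33.5] force pocket [-0.2  2.1 25. ]
to go cm [-0.15  0.06 -0.24]
zp [-0.418  0.121  0.9  ] xp [ 0.865 -0.251  0.435]
time_s: 9.55
position: [0.5979, -0.1764, 0.1038]
tool_rot: [2.189, 1.637, 0.394]
force: [-11.3, 7.9, 35.3]
gripper_width: 0.0002
grip_force: 18.6
9.55 rot err [0.47 1.34 0.25]
tcp in pocket mm [ 7.3 -0.4 32.4] force pocket [ 3.6  4.5 37.4]
to go cm [-0.6   0.21 -0.35]
zp [-0.418  0.121  0.9  ] xp [ 0.865 -0.251  0.435]
```

Contact at 33 mm above the seat and holding 37 N, so it is home. Backing out upward and away.

```bash
python3 -m handwheel '[{"delta_pos":[-0.8,0.25,1.5],"rot":[0,0,0],"claw":0},{"delta_pos":[-2.5,0.8,5],"rot":[0,0,0],"claw":0},{"delta_pos":[-5.5,1.6,7],"rot":[0,0,0],"claw":0},{"delta_pos":[-9,2.6,7],"rot":[0,0,0],"claw":0},{"delta_pos":[-11,3.2,7],"rot":[0,0,0],"claw":0},{"delta_pos":[-11,3.2,7],"rot":[0,0,0],"claw":0}]'; cat > n.py <<'E'
from h import *
import sys
xd,yd,z=map(float,sys.argv[1:4]);o=ctrl.get_obs()
Rt=toolR(PD,.45+np.radians(8))*R.from_euler('z',180,degrees=True)
print((Rt*R.from_rotvec(o["tool_rot"]).inv()).as_rotvec(degrees=True).round(2))
print("in deck",R.from_euler('z',PD[2]).inv().apply(o["position"]-np.array([PD[0],PD[1],0])),"to go cm",((body(PD,(xd,yd,z))[0]-o["position"])*100).round(2))
print("force deck",R.from_euler('z',PD[2]).inv().apply(o["force"]).round(1),o["time_s"])
E
python3 n.py -.138 .042 .058
```

```text
time_s: 10.15
position: [0.4768, -0.1403, 0.1611]
tool_rot: [2.208, 1.65, 0.379]
force: [0.6, 0.2, 0.4]
gripper_width: -0.0
grip_force: 0.0
[-2.29 -7.66  0.24]
in deck [-0.2133  0.0424  0.1611] to go cm [  7.21  -2.14 -10.31]
force deck [0.5 0.3 0.4] 10.15
```

```bash
python3 -m handwheel '[{"delta_pos":[1,-0.3,-4],"rot":[-2.3,-7.7,0.2],"claw":0},{"delta_pos":[2,-0.6,-8],"rot":[-2.3,-7.7,0.2],"claw":0},{"delta_pos":[4,-1.2,-10.3],"rot":[-2.3,-7.7,0.2],"claw":0},{"delta_pos":[7.2,-2.1,-10.3],"rot":[-2.3,-7.7,0.2],"claw":0},{"delta_pos":[7.2,-2.1,-10.3],"rot":[-2.3,-7.7,0.2],"claw":0},{"delta_pos":[7.2,-2.1,-10.3],"rot":[-2.3,-7.7,0.2],"claw":0}]'; python3 - <<'E'
from h import *
s=ctrl.camera("side")
cv2.imwrite("pics/s6.png",cv2.resize(s[170:270,270:370],(600,600),interpolation=2))
E
python3 n.py -.105 .042 .06
```

```text
time_s: 10.75
position: [0.5526, -0.1632, 0.0588]
tool_rot: [2.101, 1.577, 0.481]
force: [-0.5, 0.0, -0.3]
gripper_width: 0.0002
grip_force: 0.0
[0.03 0.1  0.01]
in deck [-0.1351  0.0419  0.0587] to go cm [ 2.89 -0.83  0.13]
force deck [-0.1 -0.1 -0.6] 10.8
```

View pics/s6.png

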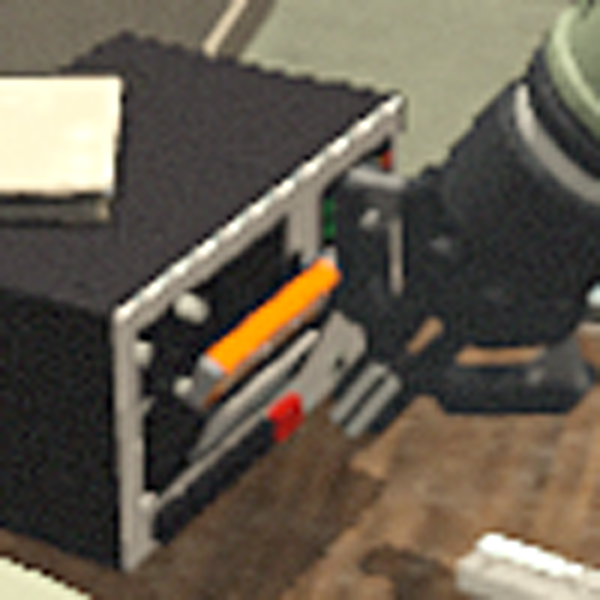

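The tips are in front of the rib, at about (332,237) in the side view, and the orange cassette's top edge is just above the door. Pushing.

```bash
python3 -m handwheel '[{"delta_pos":[0.6,-0.17,0],"rot":[0,0,0],"claw":0},{"delta_pos":[1.2,-0.35,0],"rot":[0,0,0],"claw":0},{"delta_pos":[1.9,-0.55,0.2],"rot":[0,0,0],"claw":0},{"delta_pos":[2.4,-0.7,0.3],"rot":[0,0,0],"claw":0},{"delta_pos":[2.9,-0.85,0.4],"rot":[0,0,0],"claw":0},{"delta_pos":[2.9,-0.85,0.4],"rot":[0,0,0],"claw":0}]'; python3 n.py -.095 .042 .066
```

```text
time_s: 11.4
position: [0.5795, -0.1704, 0.0618]
tool_rot: [2.103, 1.579, 0.48]
force: [-5.1, 0.1, 0.8]
gripper_width: -0.0001
grip_force: 2.0
[-0.05 -0.04 -0.02]
in deck [-0.1062  0.0423  0.0618] to go cm [ 1.07 -0.34  0.42]
force deck [-4.9 -1.3  0.8] 11.4
```

Pushing the door with about 5 N; continuing.

```bash
python3 -m handwheel '[{"delta_pos":[0.5,-0.15,0.1],"rot":[0,0,0],"claw":0},{"delta_pos":[1,-0.3,0.2],"rot":[0,0,0],"claw":0},{"delta_pos":[1.3,-0.38,0.3],"rot":[0,0,0],"claw":0},{"delta_pos":[1.3,-0.38,0.3],"rot":[0,0,0],"claw":0}]'; python3 n.py -.085 .042 .066
```

```text
time_s: 11.8
position: [0.5943, -0.1754, 0.0667]
tool_rot: [2.099, 1.575, 0.481]
force: [-1.2, -0.7, -0.6]
gripper_width: 0.0001
grip_force: 0.0
[0.12 0.23 0.04]
in deck [-0.0906  0.0416  0.0667] to go cm [ 0.54 -0.11 -0.07]
force deck [-0.9 -0.9 -0.6] 11.8
```

```bash
python3 -m handwheel '[{"delta_pos":[0.3,-0.09,0],"rot":[0,0,0],"claw":0},{"delta_pos":[0.5,-0.15,0],"rot":[0,0,0],"claw":0},{"delta_pos":[0.5,-0.15,0],"rot":[0,0,0],"claw":0}]'; python3 n.py -.085 .042 .066
```

```text
time_s: 12.1
position: [0.5971, -0.176, 0.0654]
tool_rot: [2.103, 1.578, 0.479]
force: [-12.1, 2.7, 9.5]
gripper_width: 0.0001
grip_force: 6.4
[-0.01 -0.    0.01]
in deck [-0.0877  0.0418  0.0654] to go cm [ 0.26 -0.05  0.06]
force deck [-12.4  -0.8   9.5] 12.1
```

Firm contact at shut. Backing off and checking.

```bash
python3 -m handwheel '[{"delta_pos":[-2,0.6,0],"rot":[0,0,0],"claw":0},{"delta_pos":[-6,1.8,2],"rot":[0,0,0],"claw":0},{"delta_pos":[-10,3,6],"rot":[0,0,0],"claw":0},{"delta_pos":[-13,4,10],"rot":[0,0,0],"claw":0},{"delta_pos":[-16,5,13],"rot":[0,0,0],"claw":0},{"delta_pos":[-16,5,13],"rot":[0,0,0],"claw":0},{"delta_pos":[-16,5,13],"rot":[0,0,0],"claw":0}]'; python3 - <<'E'
from h import *
s=ctrl.camera("side");t=ctrl.camera("top")
cv2.imwrite("pics/e.png",np.hstack([cv2.resize(s[175:375,240:400],(448,560),interpolation=2),cv2.resize(t[150:310,215:315+0],(350,560),interpolation=2) if 0 else cv2.resize(t[155:255,325:387],(350,560),interpolation=2)]))
E
```

```text
time_s: 12.8
position: [0.439, -0.1272, 0.1989]
tool_rot: [2.095, 1.572, 0.482]
force: [0.2, -0.7, -1.2]
gripper_width: 0.0003
grip_force: 0.0
```

View pics/e.png

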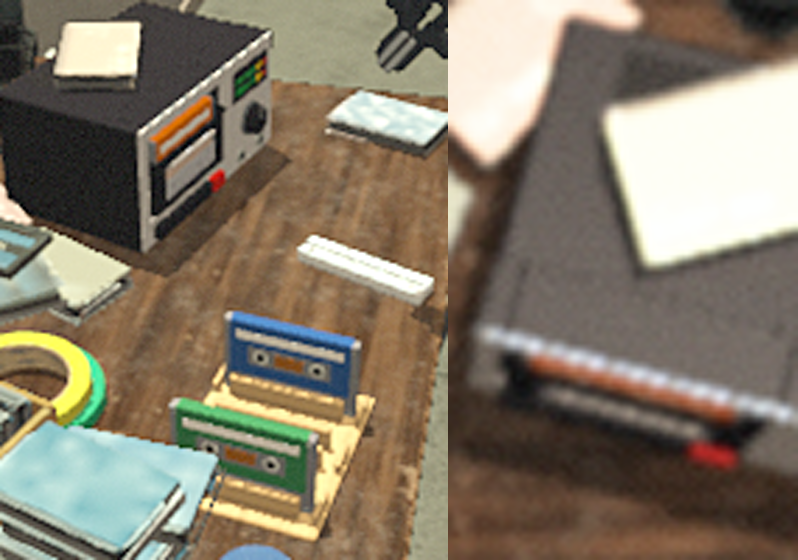

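The door is shut and upright at about (306,230) in the side view, with the orange cassette in its pocket. Blue and green are still in the stand, and everything else is where it was.

```bash
python3 -c "
from bench import ctrl
print(ctrl.close_job())"
```

```text
the job is handed in; nothing more can be done
None
```

The orange cassette is in the deck's pocket and the door is shut on its catch; the last pictures show the other cassettes and the loose things around the deck in place, and the job was handed in at about 13 s of the 48 s allowed.

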